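# Seat a bayonet lamp in its spring socket and hold it home

### The job

Take the lamp out of its grey rest with a light grip (at most about 50 N, it is fragile), line its two side pins up with the two slots of the socket on the white lamp base, and push it straight in against the spring plunger. While it is pushed in, twist it a quarter turn clockwise (seen from above), and finish while still gripping it there, upright and pressed fully down on the spring, so that a colleague can fit the retaining clip. Leave the bottle, dish, beaker and stopper where they stand.

Things in the scene. Friction and masses are not known exactly. Their poses are not given: they have to be found in the camera images.
- lamp_grip (a point): The lamp, upright, 88 mm tall, about 90 g. Point: centre of its black grip block, 34 mm along x, 24 mm along y (ribbed flats; fingers close along y), 40 mm high; z up. It lies 56 mm above the lamp's foot, 32 mm below the top of the white dome; a white flange, 36 mm across, has its top 19 mm below. Fragile: grip at 50 N at most (the two fingers' forces added must stay under 150 N); 20 to 30 N is ample.
- lamp_pins (a point): The lamp's two brass side pins, 6 mm thick: the point on the lamp's axis between them, 43 mm below lamp_grip, same axes. They stick out along +x and -x of the 28 mm wide steel cap, to 23 mm from the axis. Yellow stripes on the grip block's narrow ends and top show their direction. The lamp fits either way round (half a turn).
- socket_mouth (a point): Centre of the socket's mouth, on top of the 60 mm wide aluminium collar, 76 mm above the worktop; fixed white base 130 x 110 x 40 mm. z up; two open slots lie along +x and -x (yellow marks on the base). Bore 32 mm wide; slots 12 mm wide at the bore, wider outward. Free plunger top 14 mm below the mouth: lamp_grip is then 42 mm above the mouth, 28 mm when fully pressed.
- rim_underside (a point): On the socket's axis, 6 mm below socket_mouth, same axes: underside of the steel rim under which the pins turn. Pins pass below it when lamp_grip is less than 34 mm above socket_mouth. Then the lamp turns clockwise only (from above, negative yaw), past the green marks at 90 degrees to a hard stop at 98; do not force it there. Turned but not pressed, the spring lifts the pins against the rim.
- plunger (a joint): Spring plunger in the socket: 0 free, 0.014 m fully pressed on its hard stop; takes 4 N to start, 12 N at the bottom; 0.008 when the lamp is turned and let go.
- rest_top (a point): Centre of the top of the fixed grey rest block, 70 x 70 x 24 mm, in whose 31 mm wide, 8.5 mm deep recess the lamp stands at the start; 24 mm above the worktop. Fixed glassware up to 0.3 m tall stands on the worktop left of y = 0.25 and a bottle near y = -0.4: come and go above it.
- reagent_bottle: White plastic bottle, 52 mm across, 100 mm tall, origin under its centre; leave it alone.
- green_dish: Green dish, 94 mm across, 22 mm tall, origin under its centre; leave it alone.
- small_beaker: Small glass beaker, 61 mm across, 69 mm tall, origin under its centre; leave it alone.
- black_stopper: Black rubber stopper, 35 mm across, 30 mm tall, origin under its centre; leave it alone.
Things that resemble listed ones, but are neither listed nor needed, are in the scene too. Leave any orange look-alike of the part that bears lamp_grip alone.

How it is judged:
On the way, in this order (a step that is already met when the one before it is completed fails the run):
1. the lamp is lifted out of its rest (height (world z) of lamp_grip above 0.095 m and contact force between the fingers and lamp above 1 N), for 0.1 s.
2. the lamp is pushed straight into the socket with its pins in the slots, until the pins are below the rim (value of joint plunger above 0.0085 m and z of lamp_grip in the frame of socket_mouth below 0.0345 m and horizontal distance between lamp_grip and socket_mouth below 0.006 m and angle between the x axis of lamp_grip and the x axis of socket_mouth, either way round below 0.5 rad), for 0.05 s.
At the end, for the whole second after the job is handed in: The lamp is in the socket, upright within 7 degrees, centred within 6 mm, turned at least 70 degrees clockwise from the slots, and held still by the fingers with the plunger at least 10.5 of its 14 mm down and the grip point less than 31.5 mm above the mouth (angle between the x axis of lamp_grip and the x axis of socket_mouth, either way round above 1.22 rad and value of joint plunger above 0.0105 m and z of lamp_grip in the frame of socket_mouth below 0.0315 m and horizontal distance between lamp_grip and socket_mouth below 0.006 m and angle between lamp_grip's own z axis and vertical below 0.12 rad and linear speed of lamp below 0.02 m/s and contact force between the fingers and lamp above 3 N); the arm keeps its last pose, push and grip.
It fails at once if the lamp is squeezed with more than 150 N, both fingers' forces added (contact force between the fingers and lamp above 150 N).
It fails at once if the white plastic bottle is moved more than 30 mm (distance of reagent_bottle from where it was at the start of the episode above 0.03 m).
It fails at once if the green dish is moved more than 30 mm (distance of green_dish from where it was at the start of the episode above 0.03 m).
It fails at once if the small beaker is moved more than 30 mm (distance of small_beaker from where it was at the start of the episode above 0.03 m).
It fails at once if the black stopper is moved more than 30 mm (distance of black_stopper from where it was at the start of the episode above 0.03 m).
It also fails if it takes over 48 s, if anything falls off the work surface, if the arm or the gripper's body presses on something with over 40 N, if the wrist force passes 120 N, or if a joint passes its speed limit or range.

### The arm

A 7-joint arm with a two-finger parallel gripper is mounted at the origin on a cart in front of the work surface, level with it; the furniture and walls round the work are solid. World frame = base frame: x ahead of the robot, y to its left, z up, the work surface at z = 0. Lengths are in m, angles in rad, forces in N, time in s.
With the tool pointing down it reaches from about 0.425 to 0.975 m from the base axis. Payload 16.7 kg.
Tool frame: the origin (TCP) lies midway between the tips of the shut fingers; the grasp point (between the pads) lies 19 mm behind it; z points along the fingers, y is the direction in which the jaws open and shut (so a half turn about z gives the same grasp; the last joint's range is limited). The gripper opens to 85 mm and grips with 20 to 120 N. Pads are 22 mm wide; open, the fingers measure 114 mm over their backs; the gripper's body (76 mm by 85 mm) begins 54 mm behind the grasp point. The pads swing forward as they close: fully open they stand 13 mm farther back than shut.
Start: joints at [-1.433, 0.426, 0.074, 1.606, -0.034, 1.111, -0.067], TCP at [0.191, 0.647, 0.194] pointing down, gripper open.
Joint ranges: [-2.85, 2.85], [-0.5, 2.14], [-1.23, 1.37], [0.21, 2.46], [-1.02, 4.16], [0.16, 2.05], [-2.73, 2.73]. Speed limits (rad/s): [1.89, 1.89, 2.39, 2.39, 3.01, 3.01, 3.01].

### API

Orientations are given as [roll, pitch, yaw] about the fixed x, y, z axes, in that order (R = Rz(yaw) Ry(pitch) Rx(roll)).
In Python, from station import bot, set_gripper, ik, cams, hand_in, nets, current_time_s, current_joint_pos, current_qd, current_tau, current_ee_pos, current_ee_rot, current_ft_force, current_torque, current_grip_width gives the robot as it stands. Calls block until the motion is done:
- bot.movep(position, orientation): joint-space move of the TCP to a pose.
- bot.move_linear(position, rotation=None, speed=0.15, until_force=None): straight line of the TCP; rotation=None keeps the orientation; speed is the mean speed in m/s. With until_force (N) it stops when the force on the tool has changed by that much, and returns True; else False.
- bot.move_j(angles): joint-space move.
- set_gripper(opening, grip_force=None): finger opening in m; grip_force is the grip in N (None keeps the last); returns when the fingers have stopped.
- bot.pause(seconds).
- ik(position, orientation): joint angles nearest the present ones, or None.
- cams.read_camera(name): name is "side" or "top" or "wrist"; returns a dict with "image" (420x560x3 uint8, red, green, blue), "mtx" (3x3 intrinsics, pixels), "R" (3x3) and "t" (3): a world point X has camera coordinates R X + t. Camera axes: x right, y down, z forward; pixel columns grow to the right and rows downward; lengths in m; the calibration is good to about 2 mm. The wrist camera is an equidistant fisheye: a pixel r from the principal point sees the ray r / f radians off the axis. A picture is of the moment at which its call begins. There is no depth.
A pose or a line that the arm cannot do raises bot.PlanningError and nothing moves.
- hand_in(): hands the job in, once; it reports no verdict.
Trained networks look in a picture, given as the dict that the camera call returned (one of the last four; its "shot" number tells which), for a name from the list of things; names that differ only in an ending like _2 or _b are one class to them, and where a whole thing is asked for, a point or a joint stands for the part that bears it (a point fixed in the world has none). Each returns a list of dicts, best first, with "score" (0 to 1); they miss things now and then, are a little off and sometimes report something else, mostly with a low value. They report only what shows in the picture. A call takes as long as a camera call. They do not tell look-alikes from the thing itself.
- nets.spot_in(thing, picture): "extent" ([centre column, centre row, width, height] in pixels, round what is visible of it).
Readings, each from a call of its own:
- current_time_s(): time.
- current_joint_pos(): joint angles.
- current_qd(): joint speeds.
- current_tau(): joint torques, N m.
- current_ee_pos(): TCP position.
- current_ee_rot(): TCP orientation.
- current_ft_force(): force on the tool from outside, world axes, zero at the start.
- current_torque(): the same for the moment, N m.
- current_grip_width(): finger opening in m.
Only numpy, scipy, OpenCV 4.12 (cv2) and the standard library are available. Lean on these libraries where they do the work, as an engineer would, in place of code of your own. Each camera call takes 0.05 s, during which the arm holds its last target.

## Working session

There is one attempt and no reset: what is moved stays moved. The work goes in short steps, each a Python script; the robot and the scene stay as the last script left them, time stands still between calls to the robot, and variables do not carry over. Pictures are saved under pics/ and viewed, and the job is handed in when it is done.

```bash
ls; mkdir -p pics
cat > h.py <<'E'
from station import *
import numpy as np, cv2
def snap(name,fn):
    p=cams.read_camera(name); cv2.imwrite('pics/'+fn,p['image'][:,:,::-1]); return p
E
python3 - <<'E'
from h import *
print(current_time_s(),current_joint_pos(),current_ee_pos(),current_ee_rot(),current_grip_width())
for n in ['side','top','wrist']:
    p=snap(n,n+'0.png'); print(n,p['mtx'].tolist(),p['R'].round(4).tolist(),p['t'].round(4).tolist())
    for t in ['lamp_grip','lamp_pins','socket_mouth','plunger','rest_top','reagent_bottle','green_dish','small_beaker','black_stopper']:
        try: print(t,[(np.round(d['extent']).tolist(),round(d['score'],2)) for d in nets.spot_in(t,p)][:4])
        except Exception as e: print(t,e)
print(current_time_s())
E
```

```text
pics
0.0 [-1.43349239  0.42672781  0.07383528  1.60660589 -0.0340841   1.11078769
 -0.06713699] [0.19084853 0.64698886 0.19351345] [-3.14032676e+00  1.01535184e-04  2.85474144e+00] 0.08510169746813613
side [[460.00967627322166, 0.0, 280.14390029637514], [0.0, 460.00967627322166, 200.97244981781694], [0.0, 0.0, 1.0]] [[0.8769, -0.4801, 0.0226], [-0.2062, -0.4182, -0.8847], [0.4341, 0.7711, -0.4657]] [-0.5328, 0.1472, 0.8564]
lamp_grip [([190.0, 192.0, 16.0, 33.0], 0.85), ([227.0, 179.0, 17.0, 33.0], 0.75), ([210.0, 166.0, 12.0, 30.0], 0.64)]
lamp_pins [([228.0, 180.0, 12.0, 31.0], 0.95), ([186.0, 191.0, 14.0, 32.0], 0.69), ([210.0, 168.0, 12.0, 31.0], 0.65)]
socket_mouth [([288.0, 242.0, 77.0, 56.0], 0.68)]
plunger []
rest_top [([227.0, 198.0, 40.0, 26.0], 0.95)]
reagent_bottle [([299.0, 196.0, 22.0, 40.0], 0.93)]
green_dish [([410.0, 271.0, 18.0, 31.0], 0.9)]
small_beaker [([266.0, 165.0, 17.0, 26.0], 0.67)]
black_stopper [([215.0, 229.0, 10.0, 19.0], 0.79)]
top [[414.5925087952421, 0.0, 278.88891911011825], [0.0, 414.5925087952421, 208.05540126412274], [0.0, 0.0, 1.0]] [[0.027, -0.9
[... 498 characters left out ...]
168.0, 23.0, 30.0], 0.72)]
green_dish [([394.0, 149.0, 45.0, 46.0], 0.67)]
small_beaker [([153.0, 146.0, 34.0, 30.0], 0.76)]
black_stopper [([254.0, 261.0, 16.0, 12.0], 0.49), ([154.0, 148.0, 32.0, 28.0], 0.4)]
wrist [[325.19226210127806, 0.0, 274.6516252695508], [0.0, 325.19226210127806, 209.84734249562163], [0.0, 0.0, 1.0]] [[0.2817, 0.9595, 0.0007], [0.9242, -0.2715, 0.2686], [0.258, -0.075, -0.9632]] [-0.6745, -0.0366, 0.3784]
lamp_grip [([101.0, 413.0, 19.0, 15.0], 0.51)]
lamp_pins [([101.0, 412.0, 19.0, 17.0], 0.67)]
socket_mouth []
plunger [([86.0, 412.0, 4.0, 10.0], 0.45)]
rest_top [([87.0, 414.0, 4.0, 11.0], 0.42)]
reagent_bottle []
green_dish []
small_beaker []
black_stopper []
1.5
```

View pics/side0.png

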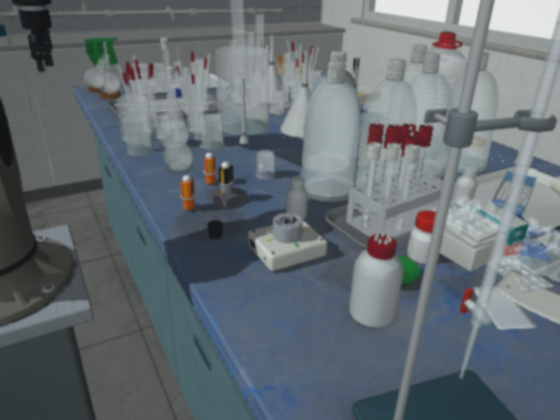

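View pics/top0.png

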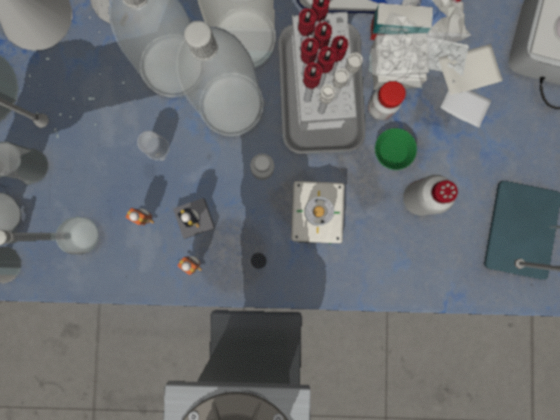

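View pics/wrist0.png

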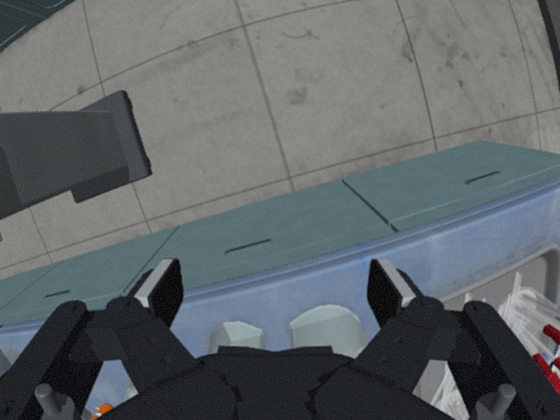

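```bash
cat >> h.py <<'E'
def ray(p,u,v):
    K=p['mtx'];d=np.array([(u-K[0,2])/K[0,0],(v-K[1,2])/K[1,1],1]);R=np.array(p['R']);t=np.array(p['t'])
    return -R.T@t, R.T@d
def onz(p,u,v,z):
    c,d=ray(p,u,v); return c+d*(z-c[2])/d[2]
def proj(p,X):
    c=np.array(p['R'])@np.array(X)+np.array(p['t']); q=np.array(p['mtx'])@c; return q[:2]/q[2]
E
python3 - <<'E'
from h import *
p=cams.read_camera('top')
s=cams.read_camera('side')
print('lamp',onz(p,188,217,.07),'sock',onz(p,319,211,.076),'o',onz(p,138,217,.07),onz(p,189,266,.07),'bot',onz(p,262,166,.09),'stop',onz(p,259,261,.03))
def tri(a,b):
    c1,d1=ray(p,*a);c2,d2=ray(s,*b)
    A=np.stack([d1,-d2],1);x=np.linalg.lstsq(A,c2-c1,rcond=None)[0];return c1+d1*x[0],c2+d2*x[1]
print(tri((188,217),(227,178)),tri((319,211),(288,222)))
a=p['image'][180:250,150:220,::-1];b=p['image'][170:255,280:355,::-1]
A=cv2.resize(a,(400,400),interpolation=2);B=cv2.resize(b,(400,453),interpolation=2)
c=np.zeros((453,800,3),np.uint8);c[:400,:400]=A;c[:,400:]=B;cv2.imwrite('pics/z1.png',c)
a=s['image'][145:215,170:260,::-1];b=s['image'][200:275,240:335,::-1]
A=cv2.resize(a,(400,311),interpolation=2);B=cv2.resize(b,(400,316),interpolation=2)
c=np.zeros((316,800,3),np.uint8);c[:311,:400]=A;c[:,400:]=B;cv2.imwrite('pics/z2.png',c)
E
```

```text
lamp [0.51477563 0.10635127 0.07      ] sock [ 0.53415092 -0.16316166  0.076     ] o [0.51199289 0.20958502 0.07      ] [0.41435884 0.10035874 0.07      ] bot [ 0.62175136 -0.0442111   0.09      ] stop [ 0.42553282 -0.04100101  0.03      ]
(array([0.51508193, 0.10874799, 0.05916769]), array([0.51573445, 0.10846128, 0.0591227 ])) (array([ 0.53439534, -0.16361177,  0.07123402]), array([ 0.5343078 , -0.16356602,  0.07122521]))
```

View pics/z1.png

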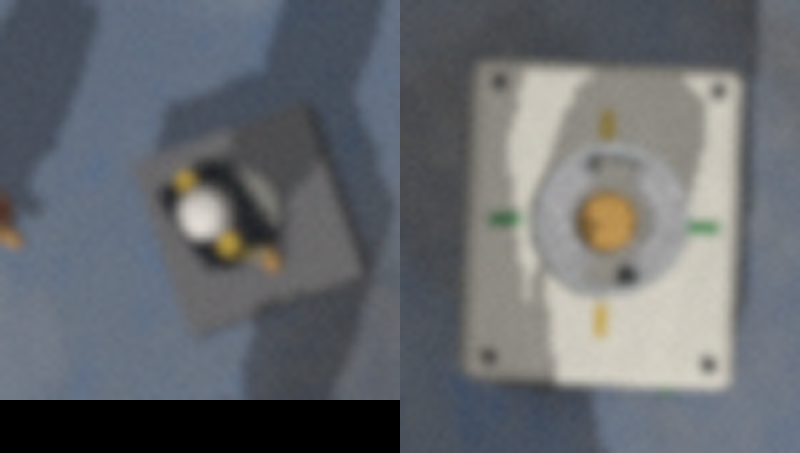

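View pics/z2.png

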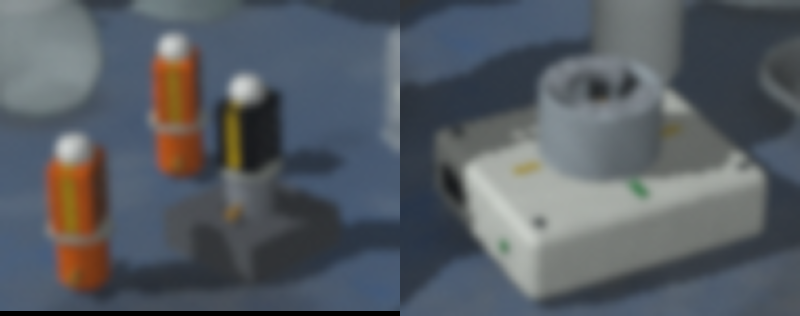

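Run:
```python
from h import *
p=cams.read_camera('top')
f=lambda x,y,z:onz(p,150+x/5.714-.5+.09,180+y/5.714-.4,z)
g=lambda x,y,z:onz(p,280+(x-400)/5.333-.4,170+y/5.333-.4,z)
a=f(186,181,.0915);b=f(228,243,.0915);print(a,b,(a+b)/2,'yaw',np.degrees(np.arctan2(*(a-b)[[1,0]])))
print('dome',f(200,212,.0975))
a=g(607,125,.04);b=g(600,320,.04);print(a,b,(a+b)/2,'yaw',np.degrees(np.arctan2(*(a-b)[[1,0]])))
a=g(503,218,.04);b=g(704,228,.04);print(a,b,(a+b)/2,'yaw',np.degrees(np.arctan2(*(a-b)[[1,0]]))-90)
print('collar',g(610,218,.076))
for y in np.radians(np.arange(-180,180,15)):
    L=ik([.515,.107,.06],[np.pi,0,y]);S=ik([.534,-.163,.1],[np.pi,0,y])
    print(round(np.degrees(y)),None if L is None else np.round(L,2).tolist(),None if S is None else np.round(S,2).tolist())
```

```text
[0.52537477 0.11384581 0.0915    ] [0.50393939 0.09818921 0.0915    ] [0.51465708 0.10601751 0.0915    ] yaw 36.144733416425744
dome [0.51441005 0.10710027 0.0975    ]
[ 0.57449515 -0.16447608  0.04      ] [ 0.49617346 -0.16337384  0.04      ] [ 0.5353343  -0.16392496  0.04      ] yaw -0.8062851455642998
[ 0.5359588 -0.1236058  0.04     ] [ 0.53411624 -0.20423607  0.04      ] [ 0.53503752 -0.16392093  0.04      ] yaw -1.3090901489995304
collar [ 0.53522238 -0.16309229  0.076     ]
-180 [-0.64, 0.37, 0.37, 2.07, -0.2, 0.73, 1.44] [-0.42, 0.44, 0.77, 1.99, -0.4, 0.87, 2.14]
-165 [-0.6, 0.37, 0.34, 2.07, -0.18, 0.73, 1.68] [-0.46, 0.46, 0.82, 1.99, -0.44, 0.87, 2.43]
-150 [-0.56, 0.36, 0.28, 2.07, -0.15, 0.73, 1.91] [-0.48, 0.47, 0.86, 1.99, -0.46, 0.88, 2.72]
-135 [-0.52, 0.36, 0.23, 2.07, -0.12, 0.73, 2.15] [0.85, 0.47, -0.84, 1.92, 0.43, 0.94, 2.16]
-120 [-0.47, 0.36, 0.17, 2.06, -0.09, 0.73, 2.38] [0.98, 0.54, -1.02, 1.91, 0.55, 1.0, 2.32]
-105 [-0.43, 0.36, 0.12, 2.06, -0.06, 0.73, 2.61] [-0.67, 0.68, 1.21, 2.0, -0.77, 1.02, -2.49]
-90 [0.49, 0.56, -1.03, 2.01, 0.61, 0.92, 2.27] [-
[... 918 characters left out ...]
, 0.75, -0.49] [-0.57, 0.54, 1.01, 2.0, -0.58, 0.92, 0.21]
75 [-0.83, 0.42, 0.62, 2.08, -0.35, 0.74, -0.25] [-0.57, 0.54, 1.0, 2.0, -0.57, 0.92, 0.47]
90 [-0.8, 0.41, 0.59, 2.08, -0.33, 0.74, -0.01] [-0.57, 0.53, 1.0, 2.0, -0.57, 0.92, 0.73]
105 [-0.78, 0.4, 0.56, 2.08, -0.31, 0.74, 0.24] [-0.57, 0.53, 0.99, 2.0, -0.56, 0.92, 0.99]
120 [-0.76, 0.4, 0.52, 2.08, -0.29, 0.74, 0.48] [-0.57, 0.54, 1.0, 2.0, -0.57, 0.92, 1.26]
135 [-0.73, 0.39, 0.49, 2.08, -0.27, 0.73, 0.72] [-0.58, 0.54, 1.02, 2.0, -0.58, 0.92, 1.53]
150 [-0.7, 0.38, 0.46, 2.08, -0.25, 0.73, 0.96] [-0.52, 0.5, 0.92, 2.0, -0.51, 0.9, 1.71]
165 [-0.67, 0.38, 0.41, 2.08, -0.22, 0.73, 1.2] [-0.44, 0.45, 0.79, 1.99, -0.41, 0.87, 1.89]
```

Run:
```python
from h import *
try: bot.move_linear([.191,.647,.42],speed=.3)
except Exception as e: print('lin',e)
print(current_time_s(),current_ee_pos())
bot.movep([.515,.107,.40],[np.pi,0,np.radians(-144)])
print(current_time_s(),current_joint_pos())
bot.move_linear([.515,.107,.21],speed=.25)
print(current_time_s(),current_joint_pos(),current_ee_pos(),current_ee_rot())
p=snap('wrist','w1.png')
import pickle;pickle.dump({k:p[k] for k in('mtx','R','t','image')},open('w1.pkl','wb'))
```

```text
2.55 [0.19089132 0.64668857 0.41897773]
4.8 [-0.90240776  0.04054096  0.60515256  1.66403262 -0.02314938  1.44442903
  1.90521758]
5.7083 [-0.85621924  0.1804748   0.60490281  1.94535535 -0.11806273  1.04909742
  1.99911431] [0.51564635 0.10723522 0.21102252] [-3.14120522e+00  1.12089049e-03 -2.51324231e+00]
```

View pics/w1.png

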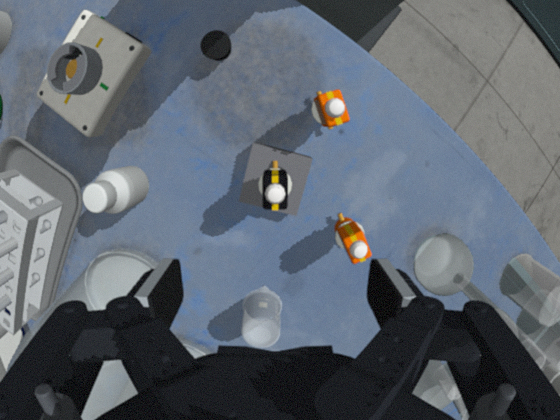

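```bash
cat >> h.py <<'E'
def fray(p,u,v):
    K=p['mtx'];a=np.array([(u-K[0,2])/K[0,0],(v-K[1,2])/K[1,1]]);r=np.hypot(*a)
    d=np.array([*(a/r*np.sin(r) if r>0 else a),np.cos(r)]);R=np.array(p['R']);return -R.T@np.array(p['t']),R.T@d
def fonz(p,u,v,z):
    c,d=fray(p,u,v);return c+d*(z-c[2])/d[2]
def fproj(p,X):
    c=np.array(p['R'])@np.array(X)+np.array(p['t']);th=np.arctan2(np.hypot(c[0],c[1]),c[2]);a=c[:2]/np.hypot(c[0],c[1])*th
    return a*p['mtx'][0,0]+p['mtx'][:2,2]
def Rz(a): return np.array([[np.cos(a),-np.sin(a),0],[np.sin(a),np.cos(a),0],[0,0,1]])
def draw(p,fn,c,yaw,pts,box,pj,sc=8):
    x0,y0,x1,y1=box
    im=cv2.resize(np.ascontiguousarray(p['image'][y0:y1,x0:x1,::-1]),None,fx=sc,fy=sc,interpolation=2)
    for q in pts:
        u=pj(p,np.array(c)+Rz(yaw)@np.array(q)); cv2.circle(im,tuple(int((u[i]+.5-[x0,y0][i])*sc) for i in(0,1)),3,(0,0,255),-1)
    cv2.imwrite('pics/'+fn,im)
CIR=lambda r,z,n=12:[[r*np.cos(t),r*np.sin(t),z] for t in np.linspace(0,2*np.pi,n,False)]
LAMP=[[sx*.017,sy*.012,.02] for sx in(1,-1) for sy in(1,-1)]+[[0,0,.032]]+[[s*.023,0,-.043] for s in(1,-1)]
REST=[[sx*.035,sy*.035,0] for sx in(1,-1) for sy in(1,-1)]
BASE=[[sx*.065,sy*.055,-.036] for sx in(1,-1) for sy in(1,-1)]+CIR(.03,0)
E
python3 - <<'E'
from h import *
import pickle;p=pickle.load(open('w1.pkl','rb'))
draw(p,'z3.png',[.5147,.1065,.0715],np.radians(36),LAMP+[[0,0,-.04751+0]]+[[a,b,-.0475] for a,b,_ in REST],(230,130,320,225),fproj)
draw(p,'z4.png',[.535,-.1635,.076],np.radians(-1),BASE,(30,0,160,145),fproj,4)
E
```

```text
(no output)
```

View pics/z3.png

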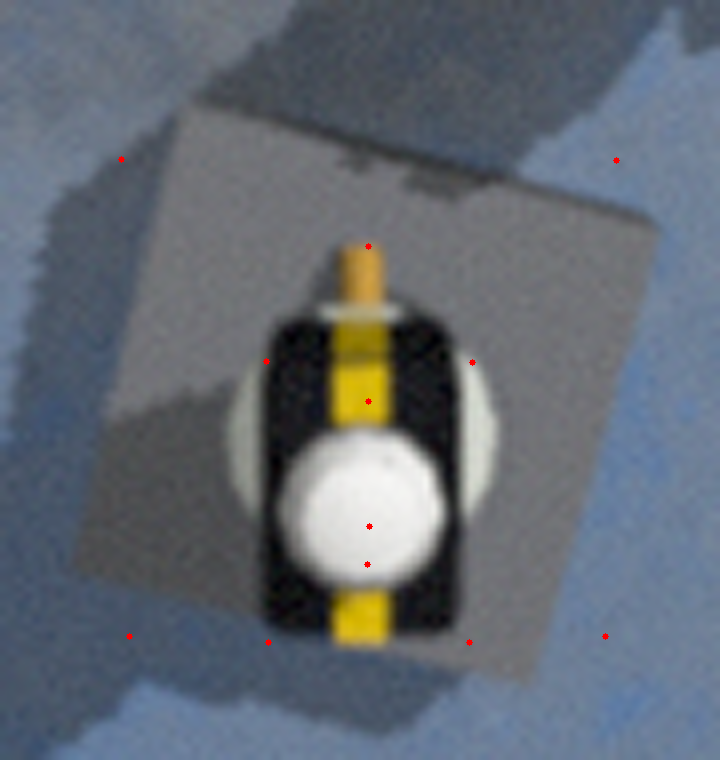

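View pics/z4.png

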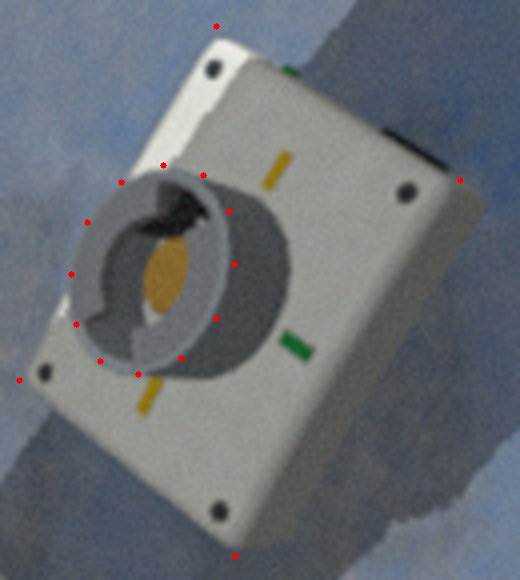

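Run:
```python
from h import *
rot=[np.pi,0,np.radians(-144)]
bot.move_linear([.5151,.1059,.0560],rotation=rot,speed=.12)
print(current_time_s(),current_ee_pos(),current_ft_force())
set_gripper(.0,30)
print(current_time_s(),current_grip_width(),current_ee_pos(),current_ee_rot(),current_ft_force())
bot.move_linear([.5151,.1059,.15],speed=.15)
print(current_time_s(),current_grip_width(),current_ee_pos(),current_ee_rot(),current_ft_force())
p=snap('wrist','w2.png')
s=snap('side','s2.png')
```

```text
7.1917 [0.51550984 0.10600987 0.05658072] [ 0.12771652 -0.42964765 -0.33276286]
7.8417 0.01617739812792267 [0.51532243 0.10598831 0.05616966] [-3.14149597e+00  3.98456763e-04 -2.51321245e+00] [-1.05772386 -0.5992668   4.20341487]
8.6167 0.016133179785908308 [0.51457116 0.1058779  0.14927824] [ 3.14131366e+00 -8.38957790e-04 -2.51306410e+00] [-0.56186715  0.63722982 -0.60309632]
```

View pics/w2.png

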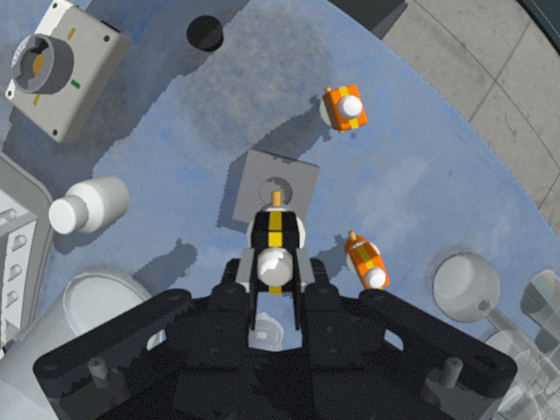

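View pics/s2.png

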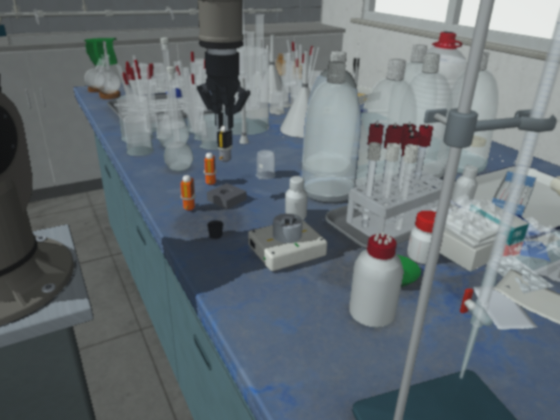

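Run:
```python
from h import *
p=cams.read_camera('wrist');e=current_ee_pos();print(e)
draw(p,'z5.png',[e[0],e[1],e[2]+.0153],np.radians(36),LAMP+CIR(.018,-.019),(230,180,325,305),fproj,6)
```

```text
[0.51453769 0.10568692 0.14903139]
```

View pics/z5.png

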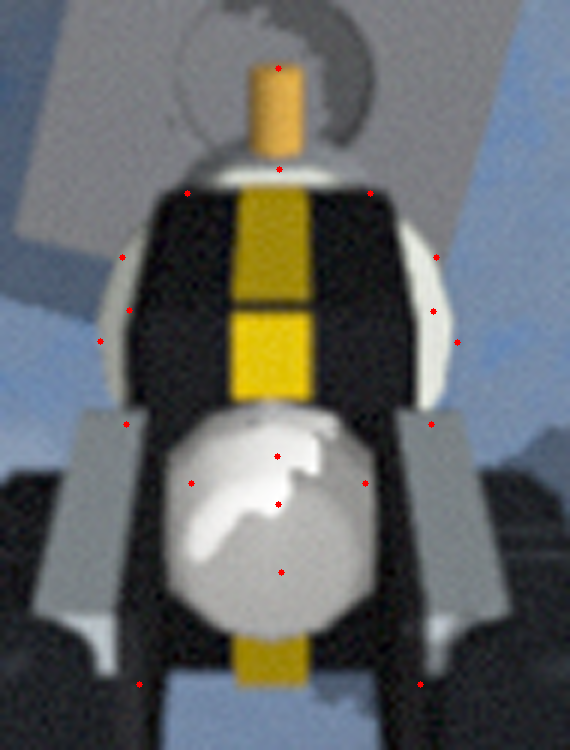

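Run:
```python
from h import *
bot.move_linear([.5151,.1059,.20],speed=.15)
bot.movep([.535,-.1635,.20],[np.pi,0,np.radians(179)])
bot.move_linear([.535,-.1635,.165],speed=.15)
bot.pause(.3)
e=current_ee_pos();print(current_time_s(),e,current_ee_rot(),current_joint_pos(),current_grip_width(),current_ft_force())
p=snap('wrist','w3.png')
draw(p,'z6.png',[e[0],e[1],e[2]+.0153],np.radians(-1),LAMP+CIR(.018,-.019),(230,180,325,305),fproj,6)
draw(p,'z7.png',[.535,-.1635,.076],np.radians(-1),BASE+CIR(.016,0),(170,110,380,260),fproj,3.8)
```

```text
10.9833 [ 0.53539396 -0.16344929  0.16561825] [3.14147797e+00 1.01502726e-03 3.12440963e+00] [-0.48451064  0.3525336   0.83306152  1.93286652 -0.31149442  0.98805092
  2.04561973] 0.01607901436306972 [-0.32777643  1.19287275 -0.27118216]
```

View pics/z7.png

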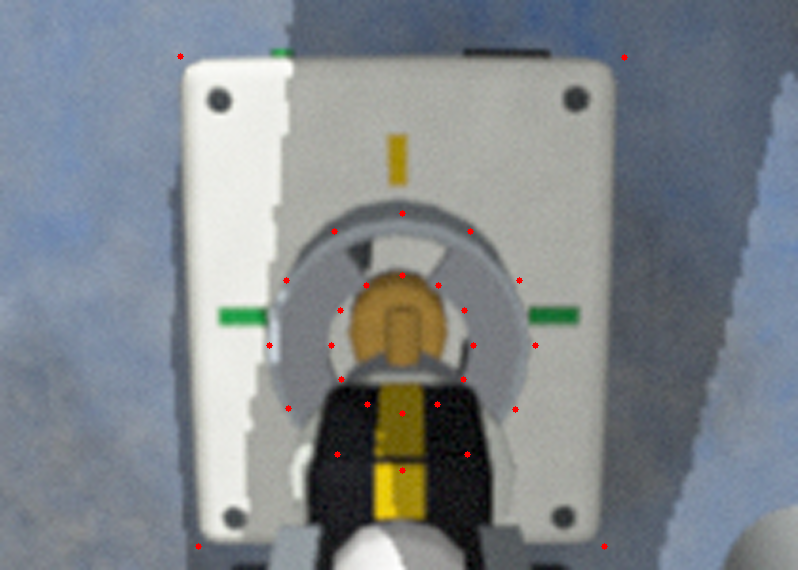

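View pics/z6.png

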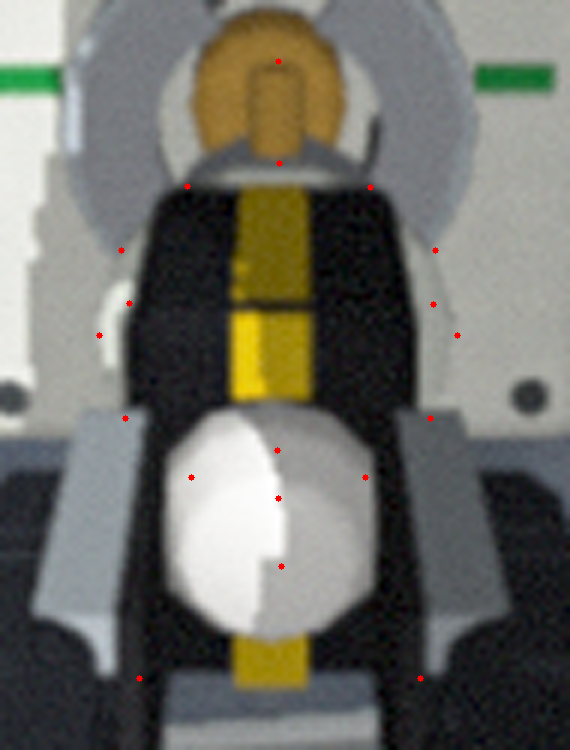

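Run:
```python
from h import *
p=cams.read_camera('wrist');e=current_ee_pos()
f=lambda x,y,z:fonz(p,170+x/3.8-.5,110+y/3.8-.5,z)
print('green',f(243,317,.04),f(554,316,.04)); print('yellow',f(398,160,.04))
for c in[(219,99),(576,99),(235,517),(564,517)]: print('screw',f(*c,.04))
print('cam',-np.array(p['R']).T@p['t'])
print('collar L R at widest',f(270,335,.076),f(529,335,.076),'bore',f(329,330,.076),f(470,330,.076))
g=lambda x,y,z:fonz(p,230+x/6-.5,180+y/6-.5,z)
zg=e[2]+.0153
print(e,'pin tip',g(276,62,zg-.043),'stripe',g(271,305,zg+.02),g(272,303,zg+.02),'dome ctr',g(271,512,zg+.024))
```

```text
green [ 0.53562143 -0.20411186  0.04      ] [ 0.53664297 -0.12480511  0.04      ]
yellow [ 0.49643438 -0.16393476  0.04      ]
screw [ 0.48004527 -0.2079692   0.04      ]
screw [ 0.48148444 -0.11965213  0.04      ]
screw [ 0.59035258 -0.20917257  0.04      ]
screw [ 0.59178573 -0.12098098  0.04      ]
cam [ 0.46763309 -0.1632686   0.34604946]
collar L R at widest [ 0.53190639 -0.193356    0.076     ] [ 0.53284997 -0.13495876  0.076     ] bore [ 0.53099446 -0.17997956  0.076     ] [ 0.53150623 -0.14830148  0.076     ]
[ 0.53520077 -0.16348472  0.16537651] pin tip [ 0.51235832 -0.16330302  0.13767651] stripe [ 0.51839041 -0.16398628  0.20067651] [ 0.51822459 -0.16390478  0.20067651] dome ctr [ 0.5345345  -0.16424711  0.20467651]
```

Run:
```python
from h import *
rot=[np.pi,0,np.radians(179.2)]
x,y=.5356,-.1642
r=bot.move_linear([x,y,.125],rotation=rot,speed=.08)
f0=np.array(current_ft_force());print(current_time_s(),current_ee_pos(),f0)
r=bot.move_linear([x,y,.106],speed=.05,until_force=8)
print(r,current_time_s(),current_ee_pos(),current_ft_force()-f0)
if not r:
    r=bot.move_linear([x,y,.0905],speed=.03,until_force=25)
    print(r,current_time_s(),current_ee_pos(),current_ee_rot(),current_ft_force()-f0,current_torque())
p=snap('wrist','w4.png');snap('side','s4.png')
e=current_ee_pos()
draw(p,'z8.png',[e[0],e[1],e[2]+.0153],np.radians(-1),LAMP+CIR(.018,-.019),(200,160,355,305),fproj,5)
```

```text
11.7333 [ 0.53554467 -0.16447458  0.12490424] [ 0.07223492 -0.1094513  -0.43697265]
False 12.2667 [ 0.53548817 -0.16430836  0.10585935] [-0.49106181 -0.03679584 -0.72305673]
False 12.9333 [ 0.53627084 -0.16437311  0.09073311] [-3.14149231e+00  1.22397471e-03  3.12764927e+00] [-0.50599972  0.31377718  8.86057192] [ 0.13749519  0.03179218 -0.0140388 ]
```

View pics/z8.png

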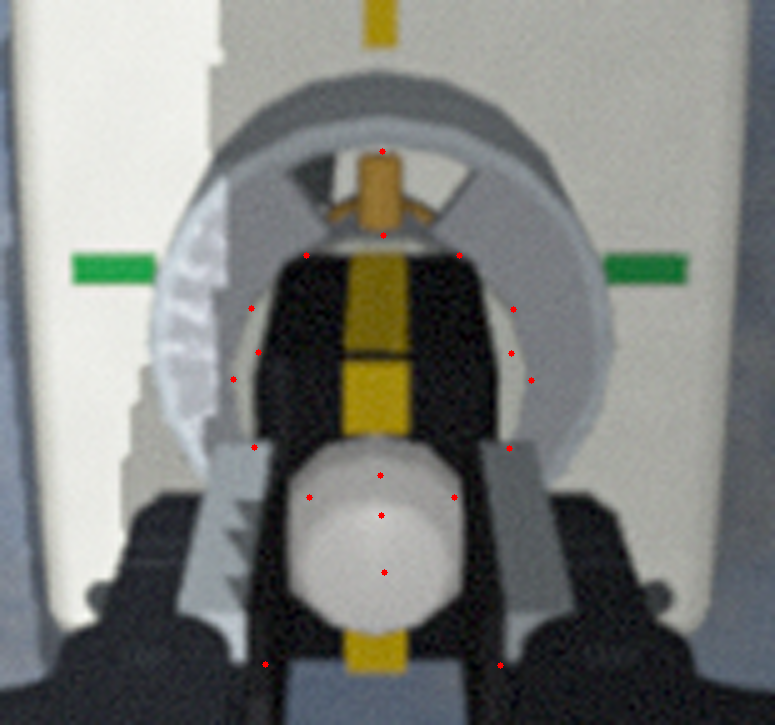

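Run:
```python
from h import *
f0=np.array([0,0,-.44])
x,y=.5356,-.1642
for z in(.0895,.0885,.0875,.0865):
    r=bot.move_linear([x,y,z],speed=.02,until_force=15); bot.pause(.15)
    f=current_ft_force()-f0;print(r,z,current_time_s(),current_ee_pos(),f,current_torque())
    if f[2]>18:break
```

```text
False 0.0895 13.4333 [ 0.53634007 -0.16436294  0.08985616] [-0.2300106   0.80260817 10.17249406] [ 0.0785122   0.05055814 -0.01817532]
False 0.0885 13.8333 [ 0.53639313 -0.16436215  0.08888352] [-0.31898303  1.05834537 10.61124224] [0.17263708 0.04629022 0.0021813 ]
False 0.0875 14.2333 [ 0.53690486 -0.1645639   0.08840127] [-1.19274024  1.5816907  18.77792321] [0.17530959 0.13464848 0.02566368]
```

Run:
```python
from h import *
f0=np.array([0,0,-.44])
x,y=.5356,-.1642
for a in(0,15,30,45,60,75,90):
    bot.movep([x,y,.088],[np.pi,0,np.radians(179.2-a)]); bot.pause(.1)
    f=current_ft_force()-f0;T=current_torque();print(a,round(current_time_s(),2),current_ee_pos().round(4),np.degrees(current_ee_rot()).round(2),f.round(1),np.round(T,2),round(current_grip_width(),4),round(current_joint_pos()[6],2))
    if abs(T[2])>.8 or f[2]>30 or np.hypot(f[0],f[1])>15:print('stop');break
p=snap('wrist','w5.png');snap('side','s5.png')
e=current_ee_pos()
draw(p,'z9.png',[e[0],e[1],e[2]+.0153],current_ee_rot()[2]-np.pi,LAMP+CIR(.018,-.019),(200,160,355,305),fproj,5)
t=snap('top','t5.png');cv2.imwrite('pics/t5z.png',cv2.resize(t['image'][150:270,240:400,::-1],None,fx=5,fy=5,interpolation=2))
```

```text
0 14.58 [ 0.5365 -0.1644  0.0885] [-1.800e+02  1.000e-01  1.792e+02] [-0.8  0.3 11.6] [ 0.14  0.05 -0.03] 0.0162 2.14
15 15.01 [ 0.5366 -0.1645  0.0885] [1.800e+02 1.100e-01 1.642e+02] [-0.7 -0.6 12.6] [-0.01  0.04 -0.02] 0.016 1.92
30 15.43 [ 0.5365 -0.1647  0.0885] [1.7998e+02 1.0000e-01 1.4919e+02] [ 0.4 -0.6 12.2] [-0.09  0.08 -0.01] 0.016 1.71
45 15.86 [ 0.5365 -0.1647  0.0885] [1.7996e+02 1.0000e-01 1.3419e+02] [-1.3 -0.2 13. ] [-0.08  0.1  -0.07] 0.0163 1.5
60 16.28 [ 0.5365 -0.1648  0.0885] [1.7994e+02 9.0000e-02 1.1919e+02] [ 0.7  0.2 13.8] [-0.06  0.13 -0.05] 0.0162 1.29
75 16.71 [ 0.5365 -0.1648  0.0885] [1.7992e+02 7.0000e-02 1.0419e+02] [-0.3  0.3 13.5] [-0.03  0.1  -0.04] 0.0159 1.09
90 17.13 [ 0.5364 -0.1649  0.0885] [1.7991e+02 6.0000e-02 8.9190e+01] [-1.1 -0.4 13.7] [-0.05  0.13 -0.03] 0.016 0.88
```

View pics/z9.png

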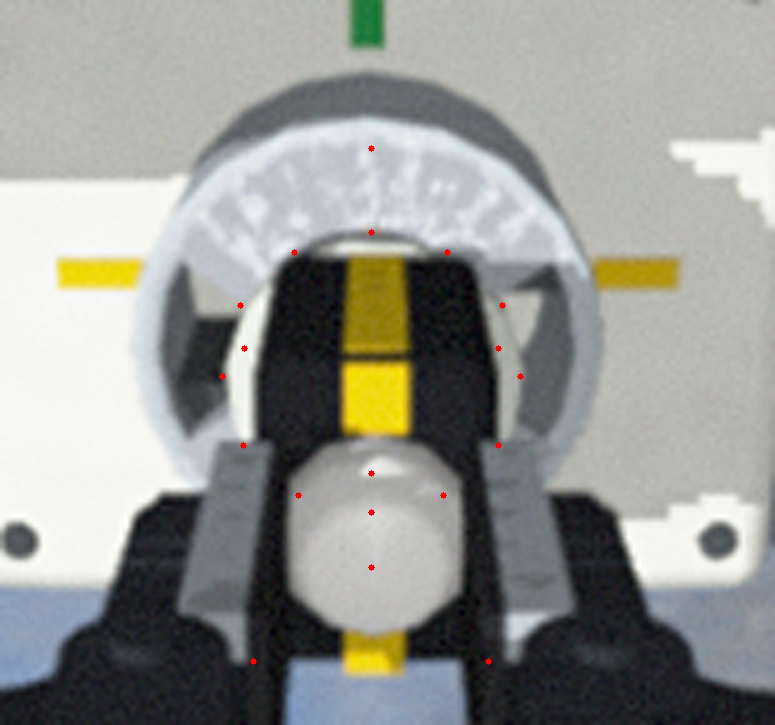

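View pics/s5.png

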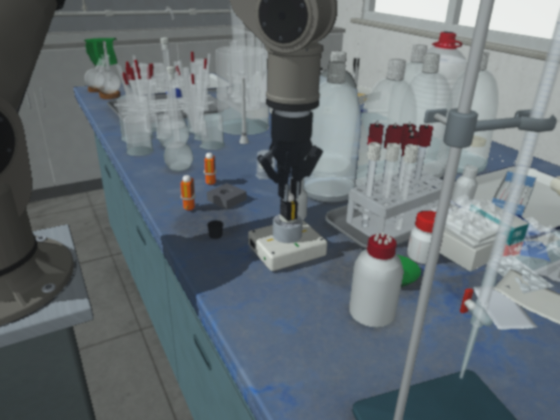

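Run:
```python
from h import *
bot.pause(.3);print(current_time_s(),current_ee_pos(),current_ft_force(),current_grip_width(),np.abs(current_qd()).max());print(hand_in())
```

```text
17.5833 [ 0.53640902 -0.16479344  0.08851846] [-0.43450459  0.55425486 12.16185247] 0.01617049577258601 0.0016174128397428741
the job is handed in; nothing more can be done
None
```

I gripped the lamp at 30 N, lifted it out of its rest and pushed it straight into the socket with its pins in the slots. The push went down to the plunger's hard stop. I then twisted it 90° clockwise and handed in at 17.6 s, still gripping it and pressing it down. `hand_in()` gives no verdict, so the result rests on my own checks.

- **Height:** the grip point was about 28 mm above the mouth, worked out from the TCP height and the grasp offset. That matches fully pressed, with about 12 to 14 N on the tool.
- **Upright and centred:** the tool was tilted about 0.1°. It sat within about 1 mm of the socket centre measured in the wrist camera.
- **Turned:** the wrist picture shows both slots empty and the lamp's stripe lined up with the green mark. The tool turned 90°, and the moment about its axis stayed under 0.1 N m.
- **Held still:** the arm was at rest and the grip width was unchanged since the lift.

Two readings disagreed slightly:
- **Finger opening:** the reported opening was 16 mm on the 24 mm block. It stayed at 16 mm throughout, and the pictures show a sound grip.
- **Socket centre:** the top and wrist cameras differed by about 1 mm on its position, so I aimed between the two.

I never went near the bottle, dish, beaker, stopper or the orange look-alikes.

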